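# Put the salt shaker away in the wide drawer

### The arm

A 7-joint arm with a two-finger parallel gripper is mounted at the origin on a cart in front of the work surface, level with it; the furniture and walls round the work are solid. World frame = base frame: x ahead of the robot, y to its left, z up, the work surface at z = 0. Lengths are in m, angles in degrees, forces in N, time in s.
With the tool pointing down it reaches from about 0.425 to 1.025 m from the base axis. Payload 9.4 kg.
Tool frame: the origin (TCP) lies on the centre line of the jaws, within the pads' length; the fingertips stand robot.finger_overhang ahead of it and the grasp point (between the pads) is the TCP (robot.finger_overhang is the distance from the TCP to the fingertips, in m); z points along the fingers, y is the line along which they close (so a half turn about z gives the same grasp; the last joint's range is limited). The gripper opens to 93 mm and grips with 3 to 60 N. Pads are 15 mm wide; open, the fingers measure 128 mm over their backs; the gripper's body (75 mm by 188 mm) begins 65 mm behind the grasp point.
Start: joints at [-72.29, 34.337, -0.143, 91.639, 0.103, 54.024, -4.572], TCP at [0.273, 0.672, 0.238] pointing down, gripper open.
Joint ranges: [-147.43, 147.43], [-19.82, 112.94], [-74.19, 73.91], [6.32, 146.72], [-59.91, 239.91], [6.04, 106.73], [-150.56, 150.56]. Speed limits (degrees/s): [127.2, 127.2, 172.46, 172.46, 180, 180, 180].

### API

Orientations are given as [roll, pitch, yaw] about the fixed x, y, z axes, in that order (R = Rz(yaw) Ry(pitch) Rx(roll)).
In Python, from cell import robot gives the robot as it stands.
- The arm moves only by the tool step_arm, never from a script. Its argument "steps" is a list of rows, each a list of 2 entries, a list of its own where there are three numbers: the shift along the tool's x, y, z in units of 0.1 m (1.0 is 0.1 m), then the turn, a rotation vector about the tool's x, y, z in units of 2 rad (1.0 is 2 rad). In form: [[[dx, dy, dz], [ax, ay, az]], ...]. A call has exactly 8 rows; each row shifts and turns the commanded pose from where the row before left it, along the tool's axes as they then stand; what a row does not reach is not made up. A row lasts 1/8 s, in which the tool goes at most 62.5 mm and 10.7 degrees, less where a joint would pass 70% of its speed; a pose out of reach is approached as far as the arm can. A call with a number of a shift or a turn outside -1 to 1 is refused whole. A call with a gripper value outside its range is refused whole. "gripper" is the closure, from -1 (fully open) to 1 (shut), set as the call begins (left out, the last holds). The fingers move at their own pace and stop on an object; "newtons" is the grip in N (left out, the last holds). Time passes only in rows, so rows that do not move let the fingers close, or fill a call up. It gives the time, the measured TCP pose, the force, the opening and the grip force at its end, in the units of the state.
- robot.observe(): the state, without advancing time (a new reading comes with each control period).
- robot.snapshot(name): name is "scene" or "top" or "wrist"; returns (picture, depth): 420x560x3 uint8, red, green, blue; 420x560 float32, m along the optical axis (not along the pixel's ray), 0 where there is no reading.
- robot.camera_info(name): a dict with "camera_matrix" (3x3 intrinsics, pixels), "view" (4x4, takes a point from world to camera coordinates). Camera axes: x right, y down, z forward; pixel columns grow to the right and rows downward; lengths in m; the calibration is good to about 2 mm. A picture is of the moment at which its call begins: read the wrist's pose just before it. camera_info takes no time and is no camera call; for the wrist camera it gives the pose at the moment of the call.
- robot.sign_off(): hands the job in; it is judged then, once.
The state is a dict: "time": time; "joint_positions": joint angles; "qvel": joint speeds; "joint_torque": joint torques, N m; "ee_pos": TCP position; "orientation": TCP orientation; "contact_force": force on the tool from outside, world axes, zero at the start; "torque": the same for the moment, N m; "finger_gap": finger opening in m; "grip_force": force on a finger pad.
Only numpy, scipy, OpenCV 4.12 (cv2) and the standard library are available. Lean on these libraries where they do the work, as an engineer would, in place of code of your own. Each camera call takes 0.05 s, during which the arm holds its last target. There are 200 camera calls.

### The job

Pull the wider of the two little worktop drawers all the way out, then take the salt shaker that was left out near the front of the worktop (not the one beside the toaster at the back) and stand it upright on the floor of that drawer. Leave the drawer open with the shaker in it; keep the narrow drawer shut and the pepper mill and jars standing where they are.

Things in the scene. Friction and masses are not known exactly. Their poses are not given: they have to be found in the camera images.
- wide_chest: fixed light-wood worktop chest with one drawer, 190 deep (its x) x 180 wide (its y) x 135 high; the wider of two alike chests. Origin: centre of its underside, on the worktop. Its own -x is the front, where the drawer comes out; it may be turned up to 0.12 rad and may stand left or right of the narrow chest.
- wide_drawer (a joint): how far the wide chest's drawer is pulled out, m: 0 shut, 0.14 at its stop; slides along the chest's own -x. It moves stiffly (about 1.5 N friction plus 6 N per m/s) and stays where it is left. Starts within 0.008 of shut.
- wide_drawer_handle (a point): middle of the drawer's handle: a round steel bar 10 thick and 80 long along the chest's y, its centre 36 in front of the drawer's face, 105 above the worktop (30 below the chest's top). It is open from above, with 31 of space between bar and face. Axes as the chest's; moves with the drawer.
- wide_drawer_floor (a point): on top of the drawer's floor, 19.5 above the worktop, 82 behind the drawer's outer face, mid-width; axes as the chest's; moves with the drawer. The inside runs from 70 in front of it (back of the front panel) to 78 behind, and 70 to either side. Side walls rise 46 above the floor, the front panel 103. Fully open, the chest still covers what is over 58 behind this point.
- salt_shaker: loose salt shaker: round clear body 44 across up to 66 high, domed grey metal cap 34 across above, 90 high in all; about 0.1 kg, standing upright. Origin: centre of its underside, z up. It stands at the left or the right end of the free front of the worktop, the pepper mill at the other. (Another salt shaker and mill behind the toaster are fixed and not meant.)
- narrow_drawer (a joint): how far the drawer of the narrow chest (190 x 120 x 135) is pulled out, m: 0 shut. To stay shut.
- narrow_chest: the other chest, same make, 120 wide. Fixed; origin and axes as for the wide chest. Not to be used.
- pepper_mill: loose turned dark-wood pepper mill, 58 across, 170 high, standing; origin: centre of its underside, z up. Leave alone.
- spice_jar: loose spice jar with screw cap, 45 across, 106 high, standing; origin: centre of its underside, z up. Leave alone.
- jam_jar: loose jam jar, 66 across, 100 high, standing; origin: centre of its underside, z up. Leave alone.
Things that resemble listed ones, but are neither listed nor needed, are in the scene too. What is shaped like the salt_shaker but turquoise is not meant.

How it is judged (in metres and radians):
On the way:
1. the wide drawer is pulled out, the salt shaker not yet in it (value of joint wide_drawer above 0.12 m and distance of salt_shaker from where it was at the start of the episode below 0.05 m), for 0.2 s.
At the end, for the whole second after the job is handed in: The wide drawer is out by more than 115 mm of its 140; the salt shaker stands in it on the drawer's floor, upright within 0.2 rad, at rest; the narrow drawer is shut (under 20 mm) (value of joint wide_drawer above 0.115 m and x of salt_shaker in the frame of wide_drawer_floor between -0.07 and 0.075 m and y of salt_shaker in the frame of wide_drawer_floor between -0.068 and 0.068 m and z of salt_shaker in the frame of wide_drawer_floor between -0.006 and 0.008 m and angle between salt_shaker's own z axis and vertical below 0.2 rad and linear speed of salt_shaker below 0.03 m/s and value of joint narrow_drawer below 0.02 m); the robot touches nothing.
It fails at once if the narrow drawer is opened (over 30 mm) (value of joint narrow_drawer above 0.03 m).
It fails at once if the pepper mill or a jar is knocked over or moved more than 40 mm (distance of any of pepper_mill, spice_jar, jam_jar from where it was at the start of the episode above 0.04 m or angle between any of pepper_mill, spice_jar, jam_jar's own z axis and vertical above 0.4 rad).
It also fails if it takes over 67 s, if anything falls off the work surface, if the arm or the gripper's body presses on something with over 40 N, if the wrist force passes 120 N, or if a joint passes its speed limit or range.

## Working session

There is one attempt and no reset: what is moved stays moved. The work goes in short steps, Python scripts to look and compute and a tool call to move; the robot and the scene stay as the last step left them, time stands still between calls to the robot, and variables do not carry over. Pictures are saved under pics/ and viewed, at most 10 in all, crops included, and the job is handed in when it is done.

Besides the shell and the picture viewer there is one more tool, called after "Emit:" by a JSON object that holds its "name" and its "arguments", one argument or row to a line. step_arm: Moves the arm, as the interface text tells. Its arguments: {"type":"object","properties":{"steps":{"type":"array","items":{"type":"array"}},"gripper":{"type":"number"},"newtons":{"type":"number"}},"required":["steps"]}

```bash
mkdir -p pics; cat > h.py <<'E'
import numpy as np, cv2
from cell import robot
def cloud(name):
    c=robot.camera_info(name); im,d=robot.snapshot(name)
    K=np.array(c["camera_matrix"]); V=np.array(c["view"])
    v,u=np.mgrid[:420,:560]; P=np.stack([(u-K[0,2])/K[0,0]*d,(v-K[1,2])/K[1,1]*d,d,np.ones_like(d)],-1)@np.linalg.inv(V).T
    P=P[...,:3]; P[d==0]=np.nan
    return im,d,P,K,V
E
python3 - <<'E'
from h import *
s=robot.observe(); print(s, robot.finger_overhang)
a=[]
for n in("scene","top"):
    im,d,P,K,V=cloud(n); a.append(im); np.savez(n+".npz",im=im,P=P); print(n,np.linalg.inv(V)[:3].round(2).tolist(),(d>0).mean())
    cv2.imwrite(f"pics/{n}.png",im[...,::-1])
E
```

```text
{'time': 0.0, 'joint_positions': array([-72.29057952,  34.38431685,  -0.14766535,  91.6804433 ,
         0.10123029,  54.02324521,  -4.57290863]), 'qvel': array([-0.05039408, -0.07398652, -0.0166511 , -0.145648  , -0.11030537,
        0.04309595, -0.00195119]), 'joint_torque': array([-1.32704528e-03, -7.65056205e+01,  1.49760861e+00, -2.52340937e+01,
       -5.23011305e-02,  1.68832799e-02,  1.80539578e-04]), 'ee_pos': array([0.27262453, 0.67129732, 0.236765  ]), 'orientation': array([-1.79912283e+02,  5.44804892e-03,  1.57899134e+02]), 'contact_force': array([ 0.63590099,  0.28963467, -0.41342866]), 'torque': array([-0.05478682, -0.02050353,  0.02130494]), 'grip_force': 0.0, 'finger_gap': 0.09323949715617158} 0.019
scene [[0.83, -0.23, 0.51, -0.15], [-0.56, -0.37, 0.74, -0.93], [0.02, -0.9, -0.44, 0.66]] 0.9746386054421768
top [[0.02, -0.99, 0.12, 0.4], [-1.0, -0.03, -0.0, 0.07], [0.01, -0.12, -0.99, 1.34]] 0.9959523809523809
```

View pics/scene.png

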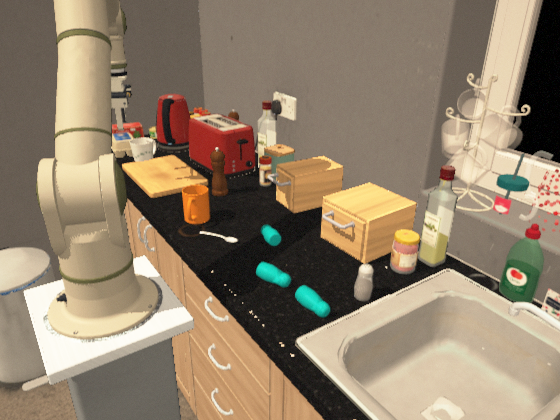

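View pics/top.png

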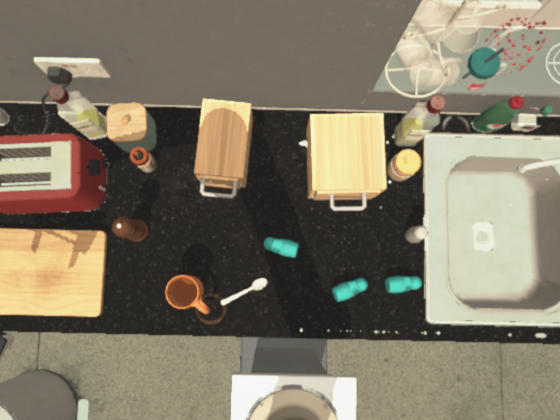

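The top view shows the wide chest (px 346,155) with its handle at (348,203), and the salt shaker at (417,233). The jam jar is at (405,165), and turquoise decoys lie at (282,247), (350,290) and (403,284). The narrow chest is at (223,145) and the pepper mill at (130,228).

```bash
python3 - <<'E'
from h import *
t=np.load("top.npz"); P=t["P"]; im=t["im"]
def box(x0,x1,y0,y1):
    m=np.zeros((420,560),bool); m[y0:y1,x0:x1]=1; return m
m=box(295,395,100,215)&(abs(P[...,2]-.135)<.008)
p=P[m]; r=cv2.minAreaRect(p[:,:2].astype(np.float32)); print("chest",r,np.median(p[:,2]),cv2.boxPoints(r).round(3).tolist())
h=box(320,380,185,220)&(abs(P[...,2]-.107)<.012)
q=P[h]; print("handle",len(q),q.min(0),q.max(0),cv2.minAreaRect(q[:,:2].astype(np.float32)))
s=box(400,435,215,250)
for z0,z1 in((.07,.1),(.02,.066),(.03,.1)):
    q=P[s&(P[...,2]>z0)&(P[...,2]<z1)]; print("shaker",z0,len(q),q.min(0).round(3),q.max(0).round(3),q.mean(0).round(3)) if len(q) else 0
S=np.load("scene.npz"); Q=S["P"]
for z0,z1 in((.07,.1),(.02,.066)):
    q=Q[265:302,350:378].reshape(-1,3); q=q[(q[:,2]>z0)&(q[:,2]<z1)]; print("sc shaker",z0,len(q),np.percentile(q,[2,50,98],axis=0).round(3).tolist())
q=Q[205:240,320:356].reshape(-1,3); q=q[(abs(q[:,2]-.105)<.009)]; print("sc handle",len(q),np.percentile(q,[2,50,98],axis=0).round(3).tolist())
q=P[145:185,388:422].reshape(-1,3); q=q[q[:,2]>.09]; print("jam",np.percentile(q,[2,50,98],axis=0).round(3).tolist())
q=P[270:295,385:425].reshape(-1,3); q=q[q[:,2]>.015]; print("turq",np.percentile(q,[2,50,98],axis=0).round(3).tolist())
q=P[275:302,330:370].reshape(-1,3); q=q[q[:,2]>.015]; print("turq2",np.percentile(q,[2,50,98],axis=0).round(3).tolist())
q=P[130:330,424:440].reshape(-1,3); print("sink rim",np.percentile(q,[2,50,98],axis=0).round(3).tolist())
E
```

```text
chest ((0.7090985178947449, -0.11150763183832169), (0.19738580286502838, 0.18070191144943237), 2.566293716430664) 0.13521996856485163 [[0.6060000061988831, -0.026000000536441803], [0.6150000095367432, -0.20600000023841858], [0.8119999766349792, -0.19699999690055847], [0.8040000200271606, -0.017000000923871994]]
handle 330 [ 0.56988753 -0.19155012  0.09511468] [ 0.62095813 -0.04739515  0.11895589] ((0.5944555997848511, -0.1202164888381958), (0.04860851168632507, 0.14413051307201385), 2.26823353767395)
shaker 0.07 157 [ 0.506 -0.321  0.071] [ 0.539 -0.287  0.094] [ 0.522 -0.302  0.084]
shaker 0.02 125 [ 0.5   -0.315  0.02 ] [ 0.542 -0.281  0.063] [ 0.517 -0.291  0.044]
shaker 0.03 271 [ 0.501 -0.321  0.03 ] [ 0.54  -0.281  0.094] [ 0.52  -0.297  0.069]
sc shaker 0.07 141 [[0.502, -0.324, 0.071], [0.511, -0.314, 0.082], [0.529, -0.298, 0.089]]
sc shaker 0.02 303 [[0.495, -0.328, 0.021], [0.504, -0.319, 0.042], [0.53, -0.295, 0.065]]
sc handle 335 [[0.564, -0.167, 0.097], [0.603, -0.115, 0.107], [0.61, -0.034, 0.113]]
jam [[0.668, -0.297, 0.092], [0.697, -0.267, 0.099], [0.726, -0.238, 0.104]]
turq [[0.373, -0.314, 0.02], [0.394, -0.267, 0.035], [0.412, -0.231, 0.046]]
turq2 [[0.349, -0.175, 0.019], [0.377, -0.13, 0.035], [0.401, -0.094, 0.046]]
sink rim [[nan, nan, nan], [nan, nan, nan], [nan, nan, nan]]
```

```bash
cat >> h.py <<'E'
from scipy.spatial.transform import Rotation as R
def plan(pos,yaw,n):
    s=robot.observe(); p=np.array(s["ee_pos"]); r=R.from_euler("xyz",s["orientation"],degrees=True)
    w=(r.inv()*R.from_euler("xyz",[180,0,yaw],degrees=True)).as_rotvec()
    print("at",p.round(4),np.round(s["orientation"],2),"gap",s["finger_gap"],"F",np.round(s["contact_force"],1),"t",s["time"])
    d=(np.array(pos)-p)/n
    for i in range(n):
        print([(( r.inv().apply(d))*10).round(3).tolist(),(w/n/2).round(3).tolist()])
        r=r*R.from_rotvec(w/n)
E
python3 - <<'E'
from h import *
plan([.5745,-.117,.235],92.57,16)
E
```

```text
at [0.2727 0.6714 0.2369] [-1.7992e+02  1.0000e-02  1.5790e+02] gap 0.09283216812136959 F [ 0.3  0.4 -0.6] t 0.1
[[-0.36, -0.386, 0.002], [-0.0, 0.0, 0.036]]
[[-0.387, -0.359, 0.002], [-0.0, 0.0, 0.036]]
[[-0.411, -0.33, 0.002], [-0.0, 0.0, 0.036]]
[[-0.434, -0.3, 0.002], [-0.0, 0.0, 0.036]]
[[-0.454, -0.269, 0.002], [-0.0, 0.0, 0.036]]
[[-0.472, -0.236, 0.001], [-0.0, 0.0, 0.036]]
[[-0.488, -0.201, 0.001], [-0.0, 0.0, 0.036]]
[[-0.501, -0.166, 0.001], [-0.0, 0.0, 0.036]]
[[-0.511, -0.13, 0.001], [-0.0, 0.0, 0.036]]
[[-0.519, -0.093, 0.001], [-0.0, 0.0, 0.036]]
[[-0.525, -0.056, 0.001], [-0.0, 0.0, 0.036]]
[[-0.527, -0.019, 0.001], [-0.0, 0.0, 0.036]]
[[-0.527, 0.019, 0.001], [-0.0, 0.0, 0.036]]
[[-0.525, 0.056, 0.001], [-0.0, 0.0, 0.036]]
[[-0.519, 0.094, 0.001], [-0.0, 0.0, 0.036]]
[[-0.511, 0.13, 0.001], [-0.0, 0.0, 0.036]]
```

Emit:
{"name": "step_arm", "arguments": {
  "steps": [
    [[-0.36,-0.39,0],[0,0,0.036]],
    [[-0.39,-0.36,0],[0,0,0.036]],
    [[-0.41,-0.33,0],[0,0,0.036]],
    [[-0.43,-0.3,0],[0,0,0.036]],
    [[-0.45,-0.27,0],[0,0,0.036]],
    [[-0.47,-0.24,0],[0,0,0.036]],
    [[-0.49,-0.2,0],[0,0,0.036]],
    [[-0.5,-0.17,0],[0,0,0.036]]
  ],
  "gripper": 0.53,
  "newtons": 20
}}

```text
time: 1.1
ee_pos: [0.4218, 0.2749, 0.2376]
orientation: [-180.0, 0.0, 124.8]
contact_force: [0.2, -0.6, -0.2]
finger_gap: 0.0226
grip_force: 0.0
```

Emit:
{"name": "step_arm", "arguments": {
  "steps": [
    [[-0.51,-0.13,0],[0,0,0.036]],
    [[-0.52,-0.09,0],[0,0,0.036]],
    [[-0.52,-0.06,0],[0,0,0.036]],
    [[-0.53,-0.02,0],[0,0,0.036]],
    [[-0.53,0.02,0],[0,0,0.036]],
    [[-0.52,0.06,0],[0,0,0.036]],
    [[-0.5,0.09,0],[0,0,0.036]],
    [[-0.3,0.07,0],[0,0,0.036]]
  ]
}}

```text
time: 2.1
ee_pos: [0.5606, -0.0989, 0.2375]
orientation: [-180.0, 0.0, 91.6]
contact_force: [0.1, -0.2, 0.1]
finger_gap: 0.0219
grip_force: 0.0
```

```bash
python3 - <<'E'
from h import *
im,d,P,K,V=cloud("wrist")
cv2.imwrite("pics/w1.png",im[...,::-1]); np.savez("w1.npz",im=im,P=P)
q=P[(abs(P[...,2]-.107)<.012)&(P[...,0]<.6)&(P[...,0]>.55)&(abs(P[...,1]+.117)<.06)]
if len(q): print(len(q),np.percentile(q,[1,50,99],axis=0).round(4), cv2.minAreaRect(q[:,:2].astype(np.float32)))
plan([.5745,-.117,.235],92.57,1); plan([.5745,-.117,.105],92.57,8)
E
```

```text
1061 [[ 0.5673 -0.1611  0.105 ]
 [ 0.5747 -0.1035  0.1093]
 [ 0.5989 -0.0752  0.1113]] ((0.5761905908584595, -0.11679065972566605), (0.09184736013412476, 0.03130980208516121), 77.66122436523438)
at [ 0.5615 -0.1024  0.2377] [1.7993e+02 1.7000e-01 9.1270e+01] gap 0.021898331051983175 F [ 1.3 -2.8  1.2] t 2.15
[[-0.149, 0.127, 0.028], [0.001, 0.001, -0.011]]
at [ 0.5615 -0.1024  0.2377] [1.7993e+02 1.7000e-01 9.1270e+01] gap 0.021898331051983175 F [ 1.3 -2.8  1.2] t 2.15
[[-0.018, 0.016, 0.166], [0.0, 0.0, -0.001]]
[[-0.018, 0.016, 0.166], [0.0, 0.0, -0.001]]
[[-0.018, 0.016, 0.166], [0.0, 0.0, -0.001]]
[[-0.018, 0.016, 0.166], [0.0, 0.0, -0.001]]
[[-0.019, 0.016, 0.166], [0.0, 0.0, -0.001]]
[[-0.019, 0.016, 0.166], [0.0, 0.0, -0.001]]
[[-0.019, 0.015, 0.166], [0.0, 0.0, -0.001]]
[[-0.019, 0.015, 0.166], [0.0, 0.0, -0.001]]
```

View pics/w1.png

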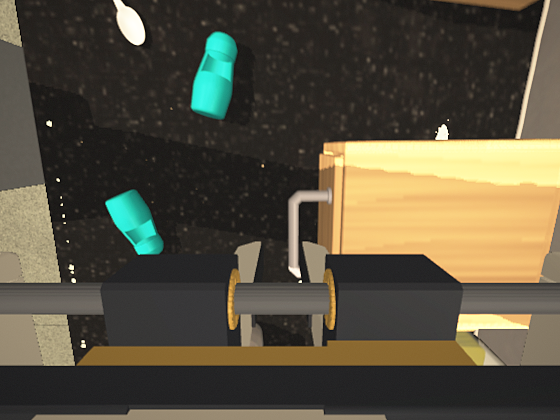

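The wrist view shows the bar (px 294,240) between the two fingertips' lines, with the drawer face at col ~320. I'll measure the bar centre more exactly.

```bash
python3 - <<'E'
from h import *
P=np.load("w1.npz")["P"]
for r in (205,215,225,235,245,255,262):
    q=P[r,280:318]; k=(q[:,2]>.095)&(q[:,2]<.12); q=q[k]; print(r,len(q),q[[0,-1]].round(4).tolist(),np.nanmax(q[:,2]).round(4))
q=P[190:230,310:350].reshape(-1,3); q=q[(abs(q[:,2]-.1225)<.006)]; print("front",np.percentile(q,[2,50,98],axis=0).round(4).tolist())
E
```

```text
205 11 [[0.5671, -0.0904, 0.1067], [0.5769, -0.0905, 0.1051]] 0.1101
215 10 [[0.5675, -0.1006, 0.1059], [0.5762, -0.0998, 0.1081]] 0.1108
225 10 [[0.5678, -0.1108, 0.106], [0.5765, -0.1098, 0.1086]] 0.1111
235 10 [[0.5682, -0.1215, 0.1047], [0.577, -0.1203, 0.1077]] 0.1111
245 9 [[0.5694, -0.1311, 0.1075], [0.5774, -0.1304, 0.1088]] 0.111
255 9 [[0.5698, -0.1414, 0.1082], [0.5777, -0.1407, 0.1096]] 0.1108
262 9 [[0.5701, -0.1494, 0.1071], [0.5781, -0.1487, 0.1083]] 0.1103
front [[0.6075, -0.1088, 0.118], [0.6113, -0.0899, 0.122], [0.6153, -0.0724, 0.1273]]
```

Emit:
{"name": "step_arm", "arguments": {
  "steps": [
    [[-0.07,0.05,0],[0,0,-0.005]],
    [[-0.08,0.06,0],[0,0,-0.006]],
    [[0,0,0.1],[0,0,0]],
    [[0,0,0.2],[0,0,0]],
    [[0,0,0.2],[0,0,0]],
    [[0,0,0.15],[0,0,0]],
    [[0,0,0],[0,0,0]],
    [[0,0,0],[0,0,0]]
  ]
}}

```text
time: 3.15
ee_pos: [0.5721, -0.1107, 0.173]
orientation: [180.0, 0.0, 93.2]
contact_force: [0.3, -0.7, 1.0]
finger_gap: 0.0217
grip_force: 0.0
```

```bash
python3 - <<'E'
from h import *
plan([.5725,-.117,.104],92.57,4)
E
```

```text
at [ 0.5721 -0.1107  0.173 ] [1.7997e+02 1.0000e-02 9.3160e+01] gap 0.021656709430083246 F [ 0.3 -0.7  1. ] t 3.15
[[-0.016, 0.0, 0.173], [0.0, 0.0, 0.001]]
[[-0.016, 0.0, 0.173], [0.0, 0.0, 0.001]]
[[-0.016, 0.0, 0.173], [0.0, 0.0, 0.001]]
[[-0.016, 0.0, 0.173], [0.0, 0.0, 0.001]]
```

Emit:
{"name": "step_arm", "arguments": {
  "steps": [
    [[-0.02,0,0.15],[0,0,0.003]],
    [[-0.02,0,0.17],[0,0,0.003]],
    [[-0.01,0,0.17],[0,0,0]],
    [[0,0,0.15],[0,0,0]],
    [[0,0,0.05],[0,0,0]],
    [[0,0,0],[0,0,0]],
    [[0,0,0],[0,0,0]],
    [[0,0,0],[0,0,0]]
  ]
}}

```text
time: 4.15
ee_pos: [0.5725, -0.1157, 0.1042]
orientation: [179.9, 0.0, 92.5]
contact_force: [0.9, -0.4, -0.4]
finger_gap: 0.0217
grip_force: 0.0
```

Emit:
{"name": "step_arm", "arguments": {
  "steps": [
    [[0,0,0],[0,0,0]],
    [[0,0,0],[0,0,0]],
    [[0,0,0],[0,0,0]],
    [[0,0,0],[0,0,0]],
    [[0,0,0],[0,0,0]],
    [[0,-0.05,0],[0,0,0]],
    [[0,-0.1,0],[0,0,0]],
    [[0,-0.1,0],[0,0,0]]
  ],
  "gripper": 1
}}

```text
time: 5.15
ee_pos: [0.5469, -0.1167, 0.1039]
orientation: [179.9, 0.0, 92.5]
contact_force: [0.9, 0.8, 5.5]
finger_gap: 0.0094
grip_force: 20.0
```

Emit:
{"name": "step_arm", "arguments": {
  "steps": [
    [[0,-0.16,0],[0,0,0]],
    [[0,-0.16,0],[0,0,0]],
    [[0,-0.16,0],[0,0,0]],
    [[0,-0.16,0],[0,0,0]],
    [[0,-0.16,0],[0,0,0]],
    [[0,-0.16,0],[0,0,0]],
    [[0,-0.12,0],[0,0,0]],
    [[0,0,0],[0,0,0]]
  ]
}}

```text
time: 6.15
ee_pos: [0.439, -0.1212, 0.1039]
orientation: [179.9, -0.0, 92.5]
contact_force: [3.7, 1.9, 5.0]
finger_gap: 0.0094
grip_force: 20.0
```

Emit:
{"name": "step_arm", "arguments": {
  "steps": [
    [[0,-0.02,0],[0,0,0]],
    [[0,-0.02,0],[0,0,0]],
    [[0,-0.01,0],[0,0,0]],
    [[0,0,0],[0,0,0]],
    [[0,0,0],[0,0,0]],
    [[0,0,0],[0,0,0]],
    [[0,0,0],[0,0,0]],
    [[0,0,0],[0,0,0]]
  ]
}}

```text
time: 7.15
ee_pos: [0.4389, -0.1213, 0.104]
orientation: [179.5, 0.1, 92.6]
contact_force: [15.8, 6.0, -7.1]
finger_gap: 0.0095
grip_force: 20.0
```

The drawer has reached its stop. I'll relax, let go and go up.

Emit:
{"name": "step_arm", "arguments": {
  "steps": [
    [[0,0.04,0],[0,0,0]],
    [[0,0,0],[0,0,0]],
    [[0,0,0],[0,0,0]],
    [[0,0,0],[0,0,0]],
    [[0,0,-0.05],[0,0,0]],
    [[0,0,-0.15],[0,0,0]],
    [[0,0,-0.3],[0,0,0]],
    [[0,0,-0.4],[0,0,0]]
  ],
  "gripper": 0.53
}}

```text
time: 8.15
ee_pos: [0.4375, -0.1215, 0.1943]
orientation: [-179.9, -0.0, 92.4]
contact_force: [1.9, 0.6, 0.3]
finger_gap: 0.0221
grip_force: 0.0
```

```bash
python3 - <<'E'
from h import *
plan([.48,-.25,.25],92.57,4)
im,d,P,K,V=cloud("top"); cv2.imwrite("pics/top2.png",im[...,::-1])
import numpy as np
q=P[200:270,400:440].reshape(-1,3); q=q[(q[:,2]>.07)&(q[:,2]<.1)&(q[:,1]<-.27)]
print("shaker",len(q),np.percentile(q,[1,50,99],axis=0).round(4).tolist())
E
```

```text
at [ 0.4375 -0.1215  0.1943] [-1.7989e+02 -1.0000e-02  9.2450e+01] gap 0.02210658160170364 F [1.9 0.6 0.3] t 8.15
[[-0.325, 0.092, -0.139], [-0.0, -0.0, -0.0]]
[[-0.325, 0.092, -0.139], [-0.0, -0.0, -0.0]]
[[-0.325, 0.092, -0.139], [-0.0, -0.0, -0.0]]
[[-0.326, 0.092, -0.139], [-0.0, -0.0, -0.0]]
shaker 152 [[0.5062, -0.321, 0.0728], [0.5212, -0.3016, 0.0847], [0.5387, -0.2882, 0.0928]]
```

View pics/top2.png

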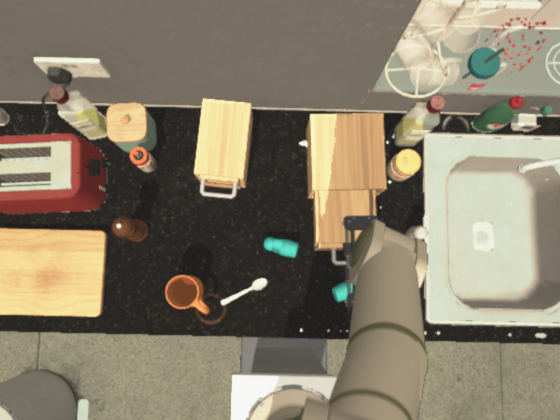

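The drawer is out (px 345,215) and the shaker still stands at (417,233). Next I move above the shaker, opening the gripper on the way.

Emit:
{"name": "step_arm", "arguments": {
  "steps": [
    [[0,0,-0.4],[0,0,0]],
    [[-0.3,0.14,0],[0,0,0]],
    [[-0.35,0.16,0],[0,0,0]],
    [[-0.35,0.16,0],[0,0,0]],
    [[-0.35,0.16,0],[0,0,0]],
    [[-0.35,0.16,0],[0,0,0]],
    [[-0.1,0,0],[0,0,0]],
    [[0,0,0],[0,0,0]]
  ],
  "gripper": -0.8
}}

```text
time: 9.2
ee_pos: [0.5231, -0.2982, 0.2334]
orientation: [-180.0, -0.0, 92.4]
contact_force: [-0.1, 0.1, -0.3]
finger_gap: 0.0838
grip_force: 0.0
```

```bash
python3 - <<'E'
from h import *
plan([.5225,-.3045,.045],92.57,8)
im,d,P,K,V=cloud("wrist"); cv2.imwrite("pics/w2.png",im[...,::-1])
q=P.reshape(-1,3); q=q[(np.hypot(q[:,0]-.522,q[:,1]+.304)<.04)]
for a,b in((.07,.1),(.02,.066)):
    k=q[(q[:,2]>a)&(q[:,2]<b)]; print(len(k), np.percentile(k,[1,50,99],axis=0).round(4).tolist() if len(k) else 0)
E
```

```text
at [ 0.5231 -0.2982  0.2334] [-1.7996e+02 -2.0000e-02  9.2400e+01] gap 0.08379061665133741 F [-0.1  0.1 -0.3] t 9.2
[[-0.008, -0.001, 0.236], [-0.0, -0.0, -0.0]]
[[-0.008, -0.001, 0.236], [-0.0, -0.0, -0.0]]
[[-0.008, -0.001, 0.236], [-0.0, -0.0, -0.0]]
[[-0.008, -0.001, 0.236], [-0.0, -0.0, -0.0]]
[[-0.008, -0.001, 0.236], [-0.0, -0.0, -0.0]]
[[-0.008, -0.001, 0.236], [-0.0, -0.0, -0.0]]
[[-0.008, -0.001, 0.236], [-0.0, -0.0, -0.0]]
[[-0.008, -0.001, 0.236], [-0.0, -0.0, -0.0]]
802 [[0.5051, -0.3239, 0.0725], [0.5207, -0.3054, 0.0856], [0.537, -0.2916, 0.0894]]
394 [[0.4991, -0.3106, 0.0265], [0.5178, -0.2926, 0.046], [0.54, -0.2863, 0.0632]]
```

View pics/w2.png

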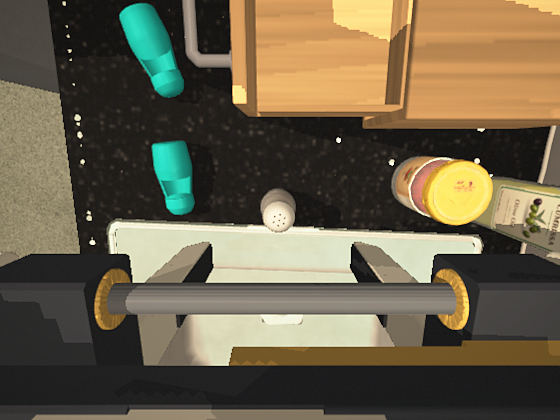

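The shaker (px 278,210) lies centrally between the fingers. The turquoise one and the jam jar are clear of the jaws, so I go down.

Emit:
{"name": "step_arm", "arguments": {
  "steps": [
    [[-0.04,-0.01,0.2],[0,0,0]],
    [[-0.03,0,0.3],[0,0,0]],
    [[0,0,0.35],[0,0,0]],
    [[0,0,0.35],[0,0,0]],
    [[0,0,0.3],[0,0,0]],
    [[0,0,0.25],[0,0,0]],
    [[0,0,0.13],[0,0,0]],
    [[0,0,0],[0,0,0]]
  ]
}}

```text
time: 10.25
ee_pos: [0.5229, -0.3042, 0.0454]
orientation: [-179.9, -0.0, 92.5]
contact_force: [-0.2, 0.4, 0.2]
finger_gap: 0.0836
grip_force: 0.0
```

Emit:
{"name": "step_arm", "arguments": {
  "steps": [
    [[0,0,0],[0,0,0]],
    [[0,0,0],[0,0,0]],
    [[0,0,0],[0,0,0]],
    [[0,0,0],[0,0,0]],
    [[0,0,0],[0,0,0]],
    [[0,0,0],[0,0,0]],
    [[0,0,0],[0,0,0]],
    [[0,0,0],[0,0,0]]
  ],
  "gripper": 1,
  "newtons": 12
}}

```text
time: 11.25
ee_pos: [0.523, -0.3051, 0.0457]
orientation: [-180.0, -0.0, 92.5]
contact_force: [-2.1, -0.3, 4.9]
finger_gap: 0.0424
grip_force: 12.0
```

Gripped at 42 mm. Lift.

Emit:
{"name": "step_arm", "arguments": {
  "steps": [
    [[0,0,-0.1],[0,0,0]],
    [[0,0,-0.25],[0,0,0]],
    [[0,0,-0.35],[0,0,0]],
    [[0,0,-0.35],[0,0,0]],
    [[0,0,-0.35],[0,0,0]],
    [[0,0,-0.3],[0,0,0]],
    [[0,0,-0.2],[0,0,0]],
    [[0,0,0],[0,0,0]]
  ]
}}

```text
time: 12.25
ee_pos: [0.524, -0.3053, 0.2373]
orientation: [179.8, 0.1, 92.5]
contact_force: [-0.5, 0.5, -1.8]
finger_gap: 0.0422
grip_force: 12.0
```

```bash
python3 - <<'E'
from h import *
print(robot.observe()["grip_force"])
im,d,P,K,V=cloud("top"); q=P[175:260,300:400].reshape(-1,3)
f=q[(abs(q[:,2]-.0195)<.006)&(q[:,0]<.63)]; print("floor",len(f),np.percentile(f,[1,50,99],axis=0).round(4).tolist(),cv2.minAreaRect(f[:,:2].astype(np.float32)))
f=q[(abs(q[:,2]-.0655)<.004)]; print("walls",len(f),np.percentile(f,[1,50,99],axis=0).round(4).tolist())
f=q[(abs(q[:,2]-.1225)<.004)&(q[:,0]<.52)]; print("front",len(f),np.percentile(f,[1,50,99],axis=0).round(4).tolist())
plan([.555,-.119,.245],2.57,10)
E
```

```text
11.999907351419097
floor 2603 [[0.4946, -0.1873, 0.0141], [0.5623, -0.1186, 0.0198], [0.6289, -0.0437, 0.0251]] ((0.5538914799690247, -0.10841934382915497), (0.15459038317203522, 0.16142630577087402), 2.037821054458618)
walls 305 [[0.4774, -0.196, 0.0616], [0.5589, -0.1305, 0.0657], [0.6437, -0.0241, 0.0694]]
front 285 [[0.4752, -0.1953, 0.1187], [0.4829, -0.1209, 0.1224], [0.4904, -0.0439, 0.1263]]
at [ 0.5235 -0.3049  0.236 ] [1.7993e+02 2.0000e-02 9.2490e+01] gap 0.042037022656911706 F [-0.4  0.3 -2.3] t 12.3
[[0.184, 0.04, -0.009], [0.0, -0.0, 0.078]]
[[0.188, 0.01, -0.009], [0.0, -0.0, 0.078]]
[[0.188, -0.019, -0.009], [0.0, -0.0, 0.078]]
[[0.182, -0.048, -0.009], [0.0, -0.0, 0.078]]
[[0.172, -0.076, -0.009], [0.0, -0.0, 0.078]]
[[0.158, -0.102, -0.009], [0.0, -0.0, 0.078]]
[[0.14, -0.126, -0.009], [0.0, -0.0, 0.078]]
[[0.119, -0.146, -0.009], [0.0, -0.0, 0.078]]
[[0.095, -0.163, -0.009], [0.0, -0.0, 0.078]]
[[0.068, -0.176, -0.009], [0.0, -0.0, 0.078]]
```

Emit:
{"name": "step_arm", "arguments": {
  "steps": [
    [[0.18,0.04,0],[0,0,0.078]],
    [[0.19,0.01,0],[0,0,0.078]],
    [[0.19,-0.02,0],[0,0,0.078]],
    [[0.18,-0.05,0],[0,0,0.078]],
    [[0.17,-0.08,0],[0,0,0.078]],
    [[0.16,-0.1,0],[0,0,0.078]],
    [[0.14,-0.13,0],[0,0,0.078]],
    [[0.12,-0.15,0],[0,0,0.078]]
  ]
}}

```text
time: 13.3
ee_pos: [0.5468, -0.1549, 0.2344]
orientation: [-180.0, 0.1, 20.7]
contact_force: [0.4, 0.1, -0.5]
finger_gap: 0.042
grip_force: 12.0
```

Emit:
{"name": "step_arm", "arguments": {
  "steps": [
    [[0.09,-0.16,0],[0,0,0.078]],
    [[0.07,-0.18,0],[0,0,0.078]],
    [[0,0,0],[0,0,0]],
    [[0,0,0],[0,0,0]],
    [[0,0,0],[0,0,0]],
    [[0,0,0],[0,0,0]],
    [[0,0,0],[0,0,0]],
    [[0,0,0],[0,0,0]]
  ]
}}

```text
time: 14.3
ee_pos: [0.553, -0.1187, 0.2357]
orientation: [-180.0, -0.0, 3.1]
contact_force: [0.3, -0.4, -1.8]
finger_gap: 0.0419
grip_force: 12.0
```

```bash
python3 - <<'E'
from h import *
plan([.555,-.119,.066],2.57,8)
im,d,P,K,V=cloud("wrist"); cv2.imwrite("pics/w3.png",im[...,::-1])
E
```

```text
at [ 0.553  -0.1187  0.2357] [-1.80e+02 -1.00e-02  3.08e+00] gap 0.04192958386686978 F [ 0.3 -0.4 -1.8] t 14.3
[[0.002, 0.001, 0.212], [-0.0, -0.0, 0.001]]
[[0.002, 0.001, 0.212], [-0.0, -0.0, 0.001]]
[[0.003, 0.0, 0.212], [-0.0, -0.0, 0.001]]
[[0.003, 0.0, 0.212], [-0.0, -0.0, 0.001]]
[[0.003, 0.0, 0.212], [-0.0, -0.0, 0.001]]
[[0.003, 0.0, 0.212], [-0.0, -0.0, 0.001]]
[[0.003, 0.0, 0.212], [-0.0, -0.0, 0.001]]
[[0.003, 0.0, 0.212], [-0.0, -0.0, 0.001]]
```

View pics/w3.png

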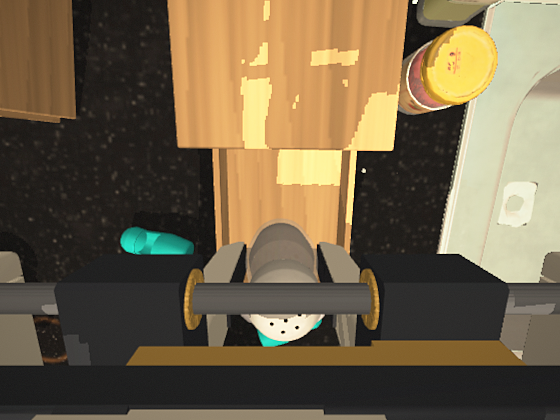

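The shaker is held upright (px 282,270) and is centred over the open drawer, between the walls at cols 218 and 350. Lower it.

Emit:
{"name": "step_arm", "arguments": {
  "steps": [
    [[0.01,0,0.15],[0,0,0.003]],
    [[0,0,0.25],[0,0,0.002]],
    [[0,0,0.3],[0,0,0]],
    [[0,0,0.3],[0,0,0]],
    [[0,0,0.3],[0,0,0]],
    [[0,0,0.2],[0,0,0]],
    [[0,0,0.1],[0,0,0]],
    [[0,0,0],[0,0,0]]
  ]
}}

```text
time: 15.35
ee_pos: [0.5536, -0.1186, 0.0749]
orientation: [-180.0, 0.1, 2.5]
contact_force: [0.1, 0.2, -2.1]
finger_gap: 0.0418
grip_force: 12.0
```

Emit:
{"name": "step_arm", "arguments": {
  "steps": [
    [[0,0,0.03],[0,0,0]],
    [[0,0,0.03],[0,0,0]],
    [[0,0,0.02],[0,0,0]],
    [[0,0,0],[0,0,0]],
    [[0,0,0],[0,0,0]],
    [[0,0,0],[0,0,0]],
    [[0,0,0],[0,0,0]],
    [[0,0,0],[0,0,0]]
  ]
}}

```text
time: 16.35
ee_pos: [0.554, -0.1185, 0.0677]
orientation: [180.0, -0.0, 2.5]
contact_force: [-0.2, -0.2, -1.4]
finger_gap: 0.0425
grip_force: 12.0
```

Emit:
{"name": "step_arm", "arguments": {
  "steps": [
    [[0,0,0.01],[0,0,0]],
    [[0,0,0.01],[0,0,0]],
    [[0,0,0.01],[0,0,0]],
    [[0,0,0],[0,0,0]],
    [[0,0,0],[0,0,0]],
    [[0,0,0],[0,0,0]],
    [[0,0,0],[0,0,0]],
    [[0,0,0],[0,0,0]]
  ]
}}

```text
time: 17.35
ee_pos: [0.5543, -0.1185, 0.0652]
orientation: [-180.0, -0.1, 2.5]
contact_force: [-0.6, 0.9, 7.8]
finger_gap: 0.0417
grip_force: 12.0
```

The force has risen to 8 N, so the shaker is on the floor. Open to about 65 mm and rise straight up.

Emit:
{"name": "step_arm", "arguments": {
  "steps": [
    [[0,0,-0.01],[0,0,0]],
    [[0,0,0],[0,0,0]],
    [[0,0,0],[0,0,0]],
    [[0,0,0],[0,0,0]],
    [[0,0,0],[0,0,0]],
    [[0,0,0],[0,0,0]],
    [[0,0,-0.05],[0,0,0]],
    [[0,0,-0.15],[0,0,0]]
  ],
  "gripper": -0.4
}}

```text
time: 18.35
ee_pos: [0.5536, -0.1185, 0.086]
orientation: [-180.0, 0.1, 2.5]
contact_force: [-0.0, -0.2, 0.1]
finger_gap: 0.0652
grip_force: 0.0
```

Emit:
{"name": "step_arm", "arguments": {
  "steps": [
    [[0,0,-0.3],[0,0,0]],
    [[0,0,-0.35],[0,0,0]],
    [[0,0,-0.35],[0,0,0]],
    [[0,0,-0.35],[0,0,0]],
    [[0,0,-0.35],[0,0,0]],
    [[0.4,0,0],[0,0,0]],
    [[0,0,0],[0,0,0]],
    [[0,0,0],[0,0,0]]
  ]
}}

```text
time: 19.35
ee_pos: [0.5931, -0.1169, 0.2559]
orientation: [180.0, 0.0, 2.5]
contact_force: [-0.8, -0.5, 0.1]
finger_gap: 0.0652
grip_force: 0.0
```

```bash
python3 - <<'E'
from h import *
print(robot.observe()["contact_force"],robot.observe()["ee_pos"])
im,d,P,K,V=cloud("scene"); cv2.imwrite("pics/s4.png",cv2.resize(im[120:330,200:480,::-1],None,fx=2,fy=2))
q=P.reshape(-1,3); q=q[(np.hypot(q[:,0]-.554,q[:,1]+.119)<.03)]
print("top z",np.nanpercentile(q[:,2],[50,98]),len(q))
k=q[(q[:,2]>.1)&(q[:,2]<.115)];print(np.median(k,0) if len(k) else 0)
E
```

```text
[-0.82781278 -0.52758009  0.07026381] [ 0.59312594 -0.1169107   0.25593014]
top z [0.49221387 0.6379268 ] 2588
[ 0.54447062 -0.12364265  0.10521881]
```

View pics/s4.png

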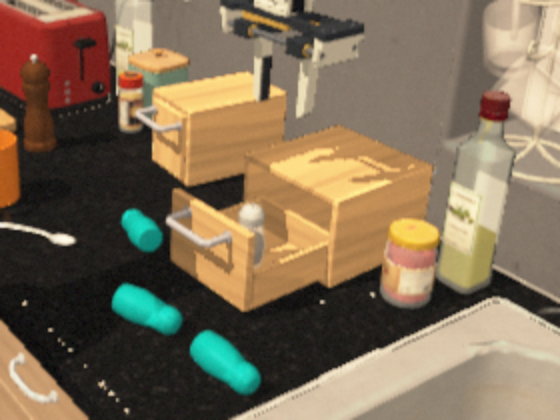

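The shaker stands upright in the open drawer (crop px 252,230), with its cap top at z≈0.11 as expected. The narrow drawer is shut, the mill and jars are where they were, and the gripper is clear.

```bash
python3 -c "
from cell import robot
print(robot.sign_off())"
```

```text
the job is handed in; nothing more can be done
None
```

The wide drawer is pulled out to its stop with the salt shaker standing upright on its floor, the narrow drawer is shut, the mill and jars were left alone, and I handed the job in at about 19 s; no verdict came back.

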